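# Find the hidden catch and open the secret drawer

## Robot

A 6-joint arm with a two-finger parallel gripper is mounted at the origin on the work surface; the furniture and walls round the work are solid. World frame = base frame: x ahead of the robot, y to its left, z up, the work surface at z = 0. Lengths are in m, angles in rad, forces in N, time in s.
With the tool pointing down it reaches from about 0.375 to 0.975 m from the base axis. Payload 3.8 kg.
Tool frame: the origin (TCP) lies on the centre line of the jaws, within the pads' length; the fingertips stand 14 mm ahead of it and the grasp point (between the pads) lies 5 mm behind it; z points along the fingers, y is the line along which they close (so a half turn about z gives the same grasp; the last joint's range is limited). The gripper opens to 85 mm and grips with 20 to 120 N. Pads are 22 mm wide; open, the fingers measure 114 mm over their backs; the gripper's body (76 mm by 85 mm) begins 54 mm behind the grasp point. The pads swing forward as they close: fully open they stand 13 mm farther back than shut.
Start: joints at [1.181, 0.264, 1.604, -0, 1.274, -0.037], TCP at [0.233, 0.633, 0.245] pointing down, gripper open.
Joint ranges: [-2.63, 2.63], [-0.94, 2.18], [0.31, 2.57], [-1.31, 4.45], [0, 2.66], [-2.55, 2.55]. Speed limits (rad/s): [2.57, 2.57, 3.14, 3.14, 3.14, 3.14].

## Interface

Orientations are given as a rotation vector (axis times angle).
In Python, from workcell import bot, eyes, spot_in gives the robot as it stands.
- The arm moves only by the tool carry_out, never from a script. Its argument "series" is text: rows parted by semicolons, each of 4 numbers parted by spaces: the shift along the world's x, y, z in m, then the turn about the world's z in degrees. In form: tx ty tz roll; .... A call has 1 to 20 rows; each row shifts and turns the commanded pose from where the row before left it; what a row does not reach is not made up. A row lasts 1/8 s, in which the tool goes at most 62.5 mm and 10.7 degrees, less where a joint would pass 70% of its speed; a pose out of reach is approached as far as the arm can. A call is refused whole if a number of a shift passes 0.0625 or a number of a turn 10.7, either way. A call with a gripper value outside its range is refused whole. "jaw" is the gripper command: -1 is shut, 1 is fully open, values between are in proportion, set as the call begins (left out, the last holds). The fingers move at their own pace and stop on an object; "grip_force" is the grip in N (left out, the last holds). Time passes only in rows, so rows that do not move let the fingers close. It gives the time, the measured TCP pose, the force, the opening and the grip force at its end, in the units of the state.
- bot.read_state(): the state, without advancing time (a new reading comes with each control period).
- eyes.read_camera(name): name is "scene" or "top" or "wrist"; returns (picture, depth): 384x512x3 uint8, blue, green, red; 384x512 float32, m along the optical axis (not along the pixel's ray), 0 where there is no reading.
- eyes.get_calibration(name): a dict with "K" (3x3 intrinsics, pixels), "position" and "rotation" of the camera in the world; the wrist camera has in their place "T_tool_cam" (4x4, takes a point from camera to tool coordinates, whose origin is the TCP and whose axes are the flange's). Camera axes: x right, y down, z forward; pixel columns grow to the right and rows downward; lengths in m; the calibration is good to about 2 mm. A picture is of the moment at which its call begins: read the wrist's pose just before it. get_calibration takes no time and is no camera call.
- bot.finish_job(): hands the job in; it is judged then, once.
Trained networks look in the newest picture that a camera, given by its name, has taken for a name from the list of things; names that differ only in an ending like _2 or _b are one class to them, and where a whole thing is asked for, a point or a joint stands for the part that bears it (a point fixed in the world has none). Each returns a list of dicts, best first, with "score" (0 to 1); they miss things now and then, are a little off and sometimes report something else, mostly with a low value. They report only what shows in the picture. A call takes as long as a camera call.
- spot_in(camera, target): "rect" ([centre column, centre row, width, height] in pixels, round what is visible of it).
The state is a dict: "time": time; "q": joint angles; "joint_vel": joint speeds; "joint_torque": joint torques, N m; "tool_pos": TCP position; "tcp_rot": TCP orientation; "wrist_force": force on the tool from outside, world axes, zero at the start; "torque": the same for the moment, N m; "width": opening from 0.0 (shut) to 1.0 (fully open); "grip_force": force on a finger pad.
Only numpy, scipy, OpenCV 4.12 (cv2) and the standard library are available. Lean on these libraries where they do the work, as an engineer would, in place of code of your own. Each camera call takes 0.05 s, during which the arm holds its last target. There are 200 camera calls.

## Task

The dark wooden box has a secret drawer in its front, held by a hidden catch. Feel along the row of blocks in the ledge at the back of its top until a fingertip sinks into the one that gives way, press the catch at the bottom of that recess so the drawer springs out, then pull the drawer fully out to its stop and let go. Leave the tape measure, the screwdriver and the pine block where they lie.

Things in the scene. Friction and masses are not known exactly. Their poses are not given: they have to be found in the camera images.
- box: Dark wooden box fixed to the table, 150 deep (x) x 250 wide (y) x 80 mm high. Origin at the centre of its underside; x points to the back, away from the robot, y along its width, z up. The top board (z = 80 mm) covers x = -75 to +19 mm; behind it lies the ledge, 6 mm lower, closed by a 6 mm back wall and 15 mm end walls of ledge height.
- ledge_mid (a point): Middle of the ledge's top, in the box's frame at x = 44, y = 0, z = 74 mm. The ledge is a row of five alike medium-brown blocks, each 50 mm (x) by 44 mm (y), at y = -88, -44, 0, 44, 88 mm. Four are solid; one, not to be told by eye and another each time, is sprung. A tip must be wholly within its outline to sink it; its neighbours are the recess's walls.
- shutter (a joint): How far the sprung block has sunk: 0 = level with the ledge, 0.012 m = rests on the catch, 0.018 m = catch fully pressed. The first 12 mm yield to 1 to 2 N (60 N/m). It springs back when let go.
- catch (a joint): Travel of the hidden catch under the sprung block, pressed through it: 0 = up, 0.006 m = fully pressed (6 N in all); the drawer is set free at about 0.004 m. Springs back.
- drawer (a joint): How far the drawer is out: 0 = shut and latched, 0.075 m = fully out at the stop. When freed, a spring pushes it out to about 0.05 m towards the box's -x side; the rest is pulled by hand with about 1 N. It stays where it is left.
- drawer_top (a point): Middle of the top edge of the drawer's front panel. The panel is medium brown, upright, 12 mm thick (box x), 190 wide, 68 high, top edge at z = 74 mm, no handle. Shut, it lies against the box's front (point at x = -81 mm in the box's frame); sprung out, some 48 mm are free behind it, the tray's floor 60 mm below its edge, so it can be pinched or hooked from above.
- tape_measure: Yellow and black tape measure, 38 x 91 x 69 mm, standing loose beside the box's left (+y) end; origin at the centre of its underside.
- pine_block: Loose block of pine, 45 x 110 x 45 mm, lying behind the box; origin at the centre of its underside.
- screwdriver: Loose screwdriver with a red handle, 30 x 198 x 29 mm, lying off the box's right (-y) end; origin at the centre of its underside.

How it is judged:
On the way:
1. the hidden catch is pressed (value of joint catch above 0.0025 m).
At the end, for the whole second after the job is handed in: The drawer is out at its stop (within 8 mm of its 75 mm travel) and still, the catch is up again (within 1.5 mm) and the sprung block has risen level with the ledge (within 3 mm) (value of joint drawer above 0.067 m and value of joint catch below 0.0015 m and value of joint shutter below 0.003 m and velocity of joint drawer below 0.01 m/s); the robot touches nothing.
It fails at once if the tape measure, the screwdriver or the pine block is shifted by more than 25 mm (distance of any of tape_measure, screwdriver, pine_block from where it was at the start of the episode above 0.025 m).
It also fails if it takes over 58 s, if anything falls off the work surface, if the arm or the gripper's body presses on something with over 40 N, if the wrist force passes 120 N, or if a joint passes its speed limit or range.

## Working session

There is one attempt and no reset: what is moved stays moved. The work goes in short steps, Python scripts to look and compute and a tool call to move; the robot and the scene stay as the last step left them, time stands still between calls to the robot, and variables do not carry over. Pictures are saved under pics/ and viewed, at most 10 in all, crops included, and the job is handed in when it is done.

Besides the shell and the picture viewer there is one more tool, called by a JSON object that holds its "fn" and its "kwargs". carry_out: Moves the arm, as the interface text tells. Its arguments: {"type":"object","properties":{"series":{"type":"string"},"jaw":{"type":"number"},"grip_force":{"type":"number"}},"required":["series"]}

```bash
mkdir -p pics
cat > h.py <<'E'
import numpy as np, cv2
from workcell import bot, eyes, spot_in
def cam(name):
    s=bot.read_state(); im,d=eyes.read_camera(name); c=eyes.get_calibration(name)
    K=np.array(c["K"])
    if name=="wrist":
        T=np.eye(4);T[:3,:3]=cv2.Rodrigues(np.array(s["tcp_rot"],float))[0];T[:3,3]=s["tool_pos"]
        T=T@np.array(c["T_tool_cam"]);R,p=T[:3,:3],T[:3,3]
    else:
        R=np.array(c["rotation"]);p=np.array(c["position"])
        if R.shape!=(3,3): R=cv2.Rodrigues(R)[0]
    v,u=np.mgrid[:d.shape[0],:d.shape[1]]
    P=np.stack([(u-K[0,2])/K[0,0]*d,(v-K[1,2])/K[1,1]*d,d],-1)@R.T+p
    P[d==0]=np.nan
    return im,d,P
E
python3 - <<'E'
from h import *
s=bot.read_state();print(s)
im,d,P=cam("top");cv2.imwrite("pics/top.png",im);np.save("Ptop.npy",P)
im2,d2,P2=cam("scene");cv2.imwrite("pics/scene.png",im2);np.save("Pscene.npy",P2)
for n in ["box","drawer_top","tape_measure","pine_block","screwdriver","shutter"]:
    r=spot_in("top",n)
    for q in r[:2]:
        c=q["rect"];u,v=int(c[0]),int(c[1]);print(n,q["score"],np.round(c),np.round(P[min(v,383),min(u,511)],3))
E
```

```text
{'time': 0.0, 'q': array([ 1.18108668e+00,  2.64763993e-01,  1.60541142e+00, -1.66780872e-05,
        1.27370156e+00, -3.69028168e-02]), 'joint_vel': array([-0.00044315, -0.00141348,  0.00037417, -0.00041785, -0.0018061 ,
       -0.00055854]), 'joint_torque': array([ 9.44313615e-04, -5.15118706e+01, -3.67313719e+01,  1.34816801e-04,
        1.27241638e-02, -7.62197004e-06]), 'tool_pos': array([0.23296993, 0.63275554, 0.24393449]), 'tcp_rot': array([-0.55122787, -3.09237767,  0.00351166]), 'wrist_force': array([ 0.46838732, -0.76021844, -0.8649991 ]), 'torque': array([0.0460175 , 0.01507997, 0.02681838]), 'grip_force': 0.0, 'width': 0.9967459186986486}
box 0.84 [244. 212. 135.  96.] [0.47  0.358 0.081]
drawer_top 0.76 [252. 250.  92.  21.] [0.392 0.352 0.074]
tape_measure 0.8 [156. 247.  45.  17.] [0.422 0.545 0.069]
pine_block 0.91 [238. 153.  53.  26.] [0.607 0.36  0.047]
screwdriver 0.55 [328. 182.  30.  82.] [0.528 0.166 0.026]
shutter 0.8 [241. 190.  26.  25.] [0.518 0.36  0.075]
```

Run:
```python
import cv2,numpy as np
im=cv2.imread("pics/top.png");c=cv2.resize(im[120:290,120:370],None,fx=3.2,fy=3.2,interpolation=cv2.INTER_CUBIC);cv2.imwrite("pics/topc.png",c)
P=np.load("Ptop.npy")
z=P[...,2];roi=np.zeros(z.shape,bool);roi[150:275,165:320]=1
def fit(m,n):
    m=m.astype(np.uint8);k,l,st,_=cv2.connectedComponentsWithStats(m)
    i=1+np.argmax(st[1:,4]);r=cv2.minAreaRect(P[l==i][:,:2].astype(np.float32)*1000);print(n,st[i],r, cv2.boxPoints(r).round(0).tolist())
fit(roi&(z>.0775)&(z<.09),"topboard")
fit(roi&(z>.068)&(z<.090),"whole")
fit(roi&(z>.068)&(z<.0770),"ledge")
```

```text
topboard [ 183  189  129   69 5530] ((449.8943786621094, 354.90374755859375), (96.61454010009766, 249.94349670410156), 5.14271879196167) [[391.0, 475.0], [413.0, 226.0], [509.0, 235.0], [487.0, 484.0]]
whole [ 179  164  133   97 9255] ((470.6349182128906, 356.6360778808594), (163.29164123535156, 250.18707275390625), 5.261634826660156) [[378.0, 474.0], [401.0, 225.0], [563.0, 240.0], [540.0, 489.0]]
ledge [ 179  164  122   48 2949] ((523.7376708984375, 361.6307067871094), (56.594825744628906, 249.8958740234375), 5.032127857208252) [[485.0, 484.0], [507.0, 235.0], [563.0, 240.0], [541.0, 489.0]]
```

View pics/topc.png

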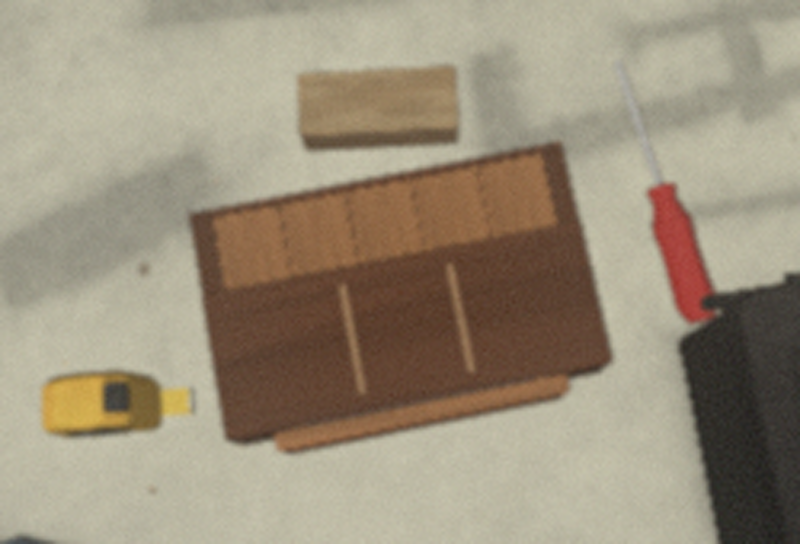

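View pics/scene.png

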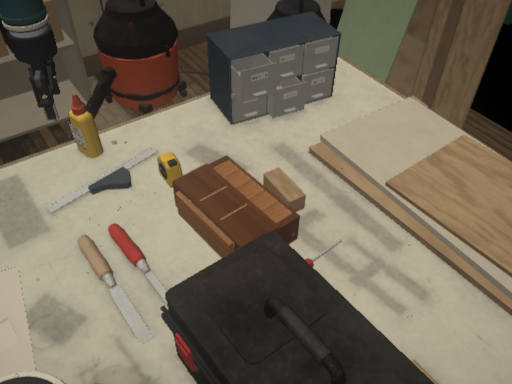

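The top view shows the box turned by about 5°, with its ledge towards the back (crop row ~220) and the drawer front at crop row ~410. The tape measure is at the left (crop 100,400), the pine block behind, and the screwdriver and a black toolbox at the right. I'll check the toolbox's height before moving.

Run:
```python
import numpy as np
for f in ("Ptop","Pscene"):
    P=np.load(f+".npy").reshape(-1,3)
    for x in np.arange(.05,.75,.1):
        print(f,round(x,2),[ (lambda m: round(float(np.nanpercentile(P[m,2],98)),2) if m.sum()>10 else None)((abs(P[:,0]-x)<.05)&(abs(P[:,1]-y)<.05)) for y in np.arange(-.15,.76,.1)])
```

```text
Ptop 0.05 [0.0, 0.02, 0.01, 0.0, None, None, None, None, None, None]
Ptop 0.15 [0.0, 0.01, 0.01, 0.0, 0.01, 0.03, 0.03, 0.0, 0.01, 0.0]
Ptop 0.25 [0.01, 0.19, 0.19, 0.19, 0.01, 0.03, 0.03, 0.37, 0.44, 0.14]
Ptop 0.35 [0.19, 0.23, 0.23, 0.19, 0.07, 0.08, 0.08, 0.02, 0.02, 0.16]
Ptop 0.45 [0.19, 0.19, 0.19, 0.19, 0.08, 0.08, 0.08, 0.07, 0.01, 0.0]
Ptop 0.55 [0.01, 0.0, 0.0, 0.03, 0.08, 0.08, 0.08, 0.0, 0.0, 0.0]
Ptop 0.65 [0.0, 0.0, 0.0, 0.01, 0.0, 0.05, 0.05, 0.0, 0.2, 0.2]
Pscene 0.05 [None, None, 0.33, 0.0, 0.0, 0.0, 0.0, 0.0, 0.0, 0.0]
Pscene 0.15 [None, None, None, 0.0, 0.01, 0.03, 0.03, 0.3, 0.43, 0.0]
Pscene 0.25 [None, 0.19, 0.19, 0.19, 0.01, 0.03, 0.03, 0.46, 0.46, 0.14]
Pscene 0.35 [0.22, 0.23, 0.23, 0.19, 0.07, 0.07, 0.08, 0.01, 0.02, 0.16]
Pscene 0.45 [0.19, 0.19, 0.19, 0.18, 0.08, 0.08, 0.08, 0.07, 0.01, 0.0]
Pscene 0.55 [0.01, 0.0, 0.0, 0.02, 0.08, 0.08, 0.08, 0.0, 0.0, 0.0]
Pscene 0.65 [0.0, 0.0, 0.0, 0.0, 0.0, 0.05, 0.05, 0.0, 0.2, 0.2]
```

{"fn": "carry_out", "kwargs": {"series": "0.03 -0.03 0 -10.7; 0.05 -0.03 0 -10.7; 0.05 -0.03 0 -10.7; 0.05 -0.04 0 -10.7; 0.05 -0.04 0 -10.7; 0.054 -0.051 0 -10.7; 0 -0.05 0 -0.5; 0 0 0 0; 0 0 0 0", "jaw": -1}}

```text
time: 1.52
tool_pos: [0.5064, 0.3728, 0.2456]
tcp_rot: [-2.121, -2.317, -0.002]
wrist_force: [-0.1, 0.7, -0.1]
width: -0.0
grip_force: 0.0
```

{"fn": "carry_out", "kwargs": {"series": "0.0143 -0.0115 -0.04 0; 0 0 -0.05 0; 0 0 -0.045 0; 0 0 -0.0126 0; 0 0 0 0; 0 0 0 0"}}

```text
time: 2.28
tool_pos: [0.5221, 0.3625, 0.1002]
tcp_rot: [2.119, 2.318, 0.006]
wrist_force: [-0.5, -0.1, -1.3]
width: 0.0
grip_force: 0.0
```

{"fn": "carry_out", "kwargs": {"series": "0 0 -0.004 0; 0 0 -0.003 0; 0 0 -0.002 0; 0 0 0 0"}}

```text
time: 2.78
tool_pos: [0.5204, 0.3607, 0.0885]
tcp_rot: [-2.121, -2.318, 0.001]
wrist_force: [-0.4, -0.4, 0.6]
width: -0.004
grip_force: 0.0
```

{"fn": "carry_out", "kwargs": {"series": "0 0 -0.002 0; 0 0 -0.002 0; 0 0 -0.001 0; 0 0 0 0"}}

```text
time: 3.28
tool_pos: [0.5207, 0.3609, 0.0837]
tcp_rot: [2.121, 2.318, 0.0]
wrist_force: [0.7, 0.2, 1.2]
width: -0.002
grip_force: 0.5
```

{"fn": "carry_out", "kwargs": {"series": "0 0 -0.002 0; 0 0 -0.001 0; 0 0 0 0"}}

```text
time: 3.65
tool_pos: [0.5207, 0.361, 0.0806]
tcp_rot: [2.121, 2.318, 0.0]
wrist_force: [1.0, -0.1, 0.8]
width: -0.004
grip_force: 0.6
```

{"fn": "carry_out", "kwargs": {"series": "0 0 -0.002 0; 0 0 -0.002 0; 0 0 0 0"}}

```text
time: 4.03
tool_pos: [0.5206, 0.3609, 0.0765]
tcp_rot: [2.121, 2.318, 0.0]
wrist_force: [0.5, 1.0, 1.9]
width: -0.001
grip_force: 0.7
```

{"fn": "carry_out", "kwargs": {"series": "0 0 -0.002 0; 0 0 -0.002 0; 0 0 0 0; 0 0 0 0"}}

```text
time: 4.53
tool_pos: [0.5207, 0.361, 0.0735]
tcp_rot: [2.121, 2.318, 0.0]
wrist_force: [-1.7, -0.9, 5.3]
width: 0.002
grip_force: 2.9
```

{"fn": "carry_out", "kwargs": {"series": "0 0 -0.002 0; 0 0 -0.002 0; 0 0 0 0; 0 0 0 0"}}

```text
time: 5.03
tool_pos: [0.5208, 0.361, 0.07]
tcp_rot: [2.121, 2.318, 0.001]
wrist_force: [-3.0, -2.4, 8.8]
width: -0.001
grip_force: 4.1
```

Fully pressed; now up, and look for the sprung drawer.

{"fn": "carry_out", "kwargs": {"series": "0 0 0.02 0; 0 0 0.05 0; 0 0 0.06 0; -0.05 0 0.03 0; -0.05 -0.01 0 0; 0 0 0 0; 0 0 0 0; 0 0 0 0", "jaw": 1}}

```text
time: 6.02
tool_pos: [0.4216, 0.3512, 0.2289]
tcp_rot: [2.121, 2.317, 0.001]
wrist_force: [0.4, -0.0, 1.0]
width: 1.001
grip_force: 0.0
```

Run:
```python
from h import *
im,d,P=cam("wrist");cv2.imwrite("pics/w1.png",im)
print(bot.read_state()["tool_pos"],bot.read_state()["wrist_force"])
o=np.array([.4769,.3574]);a=np.radians(5.1);R=np.array([[np.cos(a),np.sin(a)],[-np.sin(a),np.cos(a)]])
def ana(P,n):
    B=(P[...,:2]-o)@R.T;z=P[...,2]
    m=(z>.069)&(z<.08)&(B[...,0]<-.08)&(B[...,0]>-.2)&(abs(B[...,1])<.08)
    print(n,m.sum(),np.nanpercentile(B[m],[2,50,98],axis=0).round(4).tolist() if m.sum()>5 else None, np.nanmedian(z[m]) if m.sum() else None)
    for y in (-.088,-.044,0,.044,.088):
        k=(abs(B[...,0]-.044)<.012)&(abs(B[...,1]-y)<.012); print(y,k.sum(),np.nanmedian(z[k]).round(4) if k.any() else None,end='; ')
    print()
ana(P,"wrist")
im,d,P=cam("top");cv2.imwrite("pics/top2.png",im);ana(P,"top")
```

```text
[0.42160994 0.35112278 0.22867577] [-0.39059429  0.23801297 -0.79048582]
wrist 1805 [[-0.1354, -0.076], [-0.1292, 0.0088], [-0.1239, 0.0775]] 0.0734164060544556
-0.088 99 0.0734; -0.044 457 0.0736; 0 522 0.0736; 0.044 592 0.0735; 0.088 679 0.0735; 
top 295 [[-0.1386, -0.0776], [-0.1331, -0.0312], [-0.1272, 0.0776]] 0.07461788327299501
-0.088 0 None; -0.044 0 None; 0 0 None; 0.044 0 None; 0.088 7 0.0758;
```

View pics/w1.png

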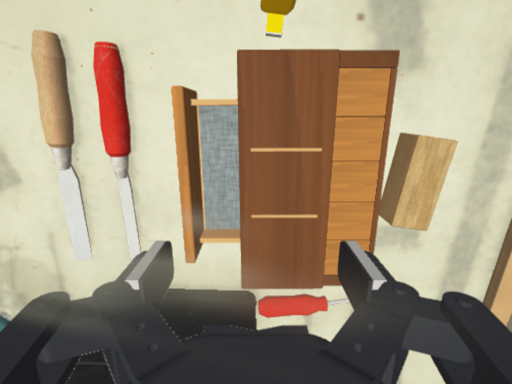

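The wrist view shows the drawer sprung out, its panel at column ~185 and its tray open behind it. The ledge is level again and the loose items haven't moved. Next I'll pinch the panel with the jaws half open.

{"fn": "carry_out", "kwargs": {"series": "-0.0373 -0.003 0 0; -0.037 -0.0024 0 0; 0 0 -0.05 0; 0 0 -0.04 0; 0 0 0 0; 0 0 0 0", "jaw": 0, "grip_force": 20}}

```text
time: 6.88
tool_pos: [0.3474, 0.3462, 0.1399]
tcp_rot: [2.121, 2.317, 0.002]
wrist_force: [0.3, -0.1, -0.7]
width: 0.501
grip_force: 0.0
```

Run:
```python
from h import *
im,d,P=cam("wrist");cv2.imwrite("pics/w2.png",im)
s=bot.read_state();print(s["tool_pos"],s["width"])
o=np.array([.4769,.3574]);a=np.radians(5.1);R=np.array([[np.cos(a),np.sin(a)],[-np.sin(a),np.cos(a)]])
print("tcp box",R@(s["tool_pos"][:2]-o))
B=(P[...,:2]-o)@R.T;z=P[...,2]
m=(z>.066)&(z<.08)&(B[...,0]<-.1)&(B[...,0]>-.18)&(abs(B[...,1])<.09)
print(m.sum(),np.nanpercentile(B[m],[2,50,98],axis=0).round(4).tolist(),np.nanmedian(z[m]))
```

```text
[0.34782016 0.3466309  0.14058713] 0.5009633423114416
tcp box [-0.12952613  0.00074799]
3767 [[-0.1359, -0.0843], [-0.1301, 0.0163], [-0.1244, 0.0872]] 0.07349346050349065
```

View pics/w2.png

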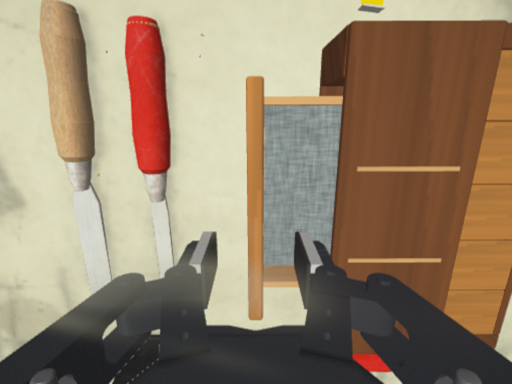

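The panel, at column ~255, is centred between the fingers (columns 205 to 305). Descending and closing.

{"fn": "carry_out", "kwargs": {"series": "0 0 -0.03 0; 0 0 -0.03 0; 0 0 -0.014 0; 0 0 0 0; 0 0 0 0"}}

```text
time: 7.55
tool_pos: [0.3474, 0.3465, 0.0662]
tcp_rot: [2.121, 2.318, 0.004]
wrist_force: [-0.1, 0.0, -0.3]
width: 0.5
grip_force: 0.0
```

{"fn": "carry_out", "kwargs": {"series": "0 0 0 0; 0 0 0 0; 0 0 0 0; 0 0 0 0", "jaw": -1}}

```text
time: 8.05
tool_pos: [0.3469, 0.3461, 0.0657]
tcp_rot: [2.12, 2.318, 0.003]
wrist_force: [-1.3, -0.9, 6.1]
width: 0.132
grip_force: 26.6
```

Gripped (opening 0.13 ≈ 11 mm). Pulling along the box's -x.

{"fn": "carry_out", "kwargs": {"series": "-0.004 -0.0004 0 0; -0.004 -0.0004 0 0; -0.004 -0.0004 0 0; -0.004 -0.0003 0 0; -0.004 -0.0003 0 0; -0.003 -0.0003 0 0; 0 0 0 0; 0 0 0 0"}}

```text
time: 9.05
tool_pos: [0.324, 0.344, 0.0657]
tcp_rot: [2.12, 2.318, 0.003]
wrist_force: [0.4, -0.7, 7.1]
width: 0.132
grip_force: 26.7
```

{"fn": "carry_out", "kwargs": {"series": "-0.0015 -0.0001 0 0; -0.001 -0.0001 0 0; 0 0 0 0; 0 0 0 0"}}

```text
time: 9.55
tool_pos: [0.3238, 0.344, 0.0657]
tcp_rot: [2.117, 2.316, 0.009]
wrist_force: [9.1, -1.8, 1.1]
width: 0.136
grip_force: 25.9
```

The 9 N shows the drawer is at its stop. Releasing and retreating.

{"fn": "carry_out", "kwargs": {"series": "0.002 0 0 0; 0 0 0 0; 0 0 0 0; 0 0 0 0; 0 0 0.02 0; 0 0 0.04 0; 0 0 0.06 0; 0 0 0.03 0; 0 0 0 0; 0 0 0 0; 0 0 0 0", "jaw": 0}}

```text
time: 10.92
tool_pos: [0.3217, 0.3423, 0.2126]
tcp_rot: [-2.12, -2.318, 0.006]
wrist_force: [1.0, -0.9, 0.9]
width: 0.498
grip_force: 0.0
```

Run:
```python
from h import *
im,d,P=cam("wrist");cv2.imwrite("pics/w3.png",im)
s=bot.read_state();print(s["tool_pos"],s["wrist_force"],s["time"])
o=np.array([.4769,.3574]);a=np.radians(5.1);R=np.array([[np.cos(a),np.sin(a)],[-np.sin(a),np.cos(a)]])
B=(P[...,:2]-o)@R.T;z=P[...,2]
m=(z>.066)&(z<.08)&(B[...,0]<-.1)&(B[...,0]>-.2)&(abs(B[...,1])<.09)
print(m.sum(),np.nanpercentile(B[m],[2,50,98],axis=0).round(4).tolist(),np.nanmedian(z[m]))
```

```text
[0.3218661  0.34239677 0.21274917] [-0.09782151  0.05825296  0.11006361] 10.975
2146 [[-0.1593, -0.0853], [-0.1536, 0.0118], [-0.1477, 0.0869]] 0.0734216368189109
```

View pics/w3.png

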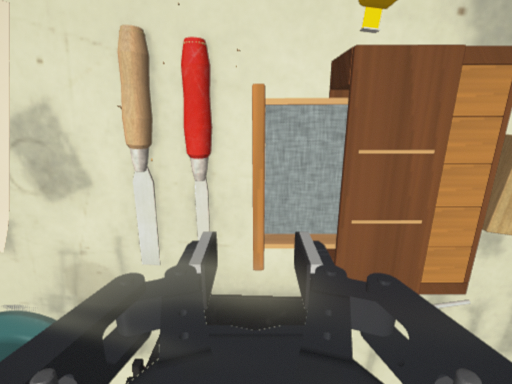

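The panel is at about 73 mm of travel, at its stop and clear of the gripper; the ledge is level.

```bash
python3 -c "
from workcell import bot
print(bot.finish_job())"
```

```text
the job is handed in; nothing more can be done
None
```

I pressed the hidden catch under the middle block and pulled the drawer out to its stop (about 73 mm measured). Then I released it and handed the job in at about 11 s, with the loose items apparently undisturbed; the hand-in returned no verdict.

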